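Seat the end cap of a pastry filler with a ratchet clamp

ROBOT

A 6-joint arm with a two-finger parallel gripper is mounted at the origin on the work surface. World frame = base frame: x ahead of the robot, y to its left, z up, the work surface at z = 0. Lengths are in m, angles in rad, forces in N, time in s.
With the tool pointing down it reaches from about 0.425 to 0.95 m from the base axis. Payload 3.5 kg.
Tool frame: the origin (TCP) lies on the centre line of the jaws, within the pads' length; the fingertips stand 11 mm ahead of it and the grasp point (between the pads) lies 8 mm behind it; y points along the fingers, x is the direction in which the jaws open and shut, and the axes are right-handed (so a half turn about y gives the same grasp; the last joint's range is limited). The gripper opens to 85 mm and grips with 20 to 120 N. Pads are 22 mm wide; open, the fingers measure 114 mm over their backs; the gripper's body (76 mm by 85 mm) begins 54 mm behind the grasp point. The pads swing forward as they close: fully open they stand 13 mm farther back than shut.
Start: joints at [-1.429, 0.286, 1.577, -0, 1.279, -0.15], TCP at [0.194, -0.646, 0.242] pointing down, gripper open.
Joint ranges: [-2.77, 2.77], [-0.9, 2.22], [0.21, 2.48], [-1.53, 4.67], [0.24, 2.81], [-2.84, 2.84]. Speed limits (rad/s): [2.79, 2.79, 3.14, 3.14, 3.14, 3.14].

INTERFACE

Orientations are given as a unit quaternion [x, y, z, w].
In Python, from plant import get_state, read_camera, sign_off gives the robot as it stands.
- The arm moves only by the shell command python3 -m inch 'ROWS' [FORCE]. ROWS is JSON, a list of rows, each an object of numbers: "ax", "ay", "az": the turn, a rotation vector about the tool's x, y, z in rad; "x", "y", "z": the shift along the tool's x, y, z in mm; "hand": the closure, from -1 (fully open) to 1 (shut). In form: [{"ax": .., "ay": .., "az": .., "x": .., "y": .., "z": .., "hand": ..}, ...]. A call has 1 to 5 rows; each row shifts and turns the commanded pose from where the row before left it, along the tool's axes as they then stand; what a row does not reach is not made up. A row lasts 1/12 s, in which the tool goes at most 41.7 mm and 7.16 degrees, less where a joint would pass 70% of its speed; a pose out of reach is approached as far as the arm can. A call with a gripper value outside its range is refused whole. The fingers move at their own pace and stop on an object; FORCE is the grip in N (left out, the last holds). Time passes only in rows, so rows that do not move let the fingers close. It gives the time, the measured TCP pose, the force and the opening at its end, in the units of the state.
- get_state(): the state, without advancing time (a new reading comes with each control period).
- read_camera(name): name is "scene" or "top"; returns a dict with "img" (384x512x3 uint8, red, green, blue), "fov_y" (degrees; the focal length in pixels is half the picture's height over the tangent of half this angle, whatever the lens; pixels are square), "cx", "cy" (the principal point, pixels), "T" (4x4, takes a point from camera to world coordinates). Camera axes: x right, y down, z forward; pixel columns grow to the right and rows downward; lengths in m; the calibration is good to about 2 mm. A picture is of the moment at which its call begins. There is no depth.
- sign_off(): hands the job in, once; it reports no verdict.
The state is a dict: "time": time; "qpos": joint angles; "dq": joint speeds; "joint_efforts": joint torques, N m; "eef_pos": TCP position; "tcp_rot": TCP orientation; "contact_force": force on the tool from outside, world axes, zero at the start; "wrist_torque": the same for the moment, N m; "opening": opening from 0.0 (shut) to 1.0 (fully open).
Only numpy, scipy, OpenCV 4.12 (cv2) and the standard library are available. Lean on these libraries where they do the work, as an engineer would, in place of code of your own. Each camera call takes 0.05 s, during which the arm holds its last target. There are 200 camera calls.

TASK

Swing the long handle of the bench clamp shut by feel until its jaw has pushed the end cap fully home in the filler cylinder and bears on it firmly, without crushing it, then let go so that the ratchet alone keeps the cap held tight for a moment. Then press the handle sideways (down) to free the ratchet teeth without forcing them, let the clamp swing fully open and leave it so, with the dishes around it undisturbed.

Things in the scene. Friction and masses are not known exactly. Their poses are not given: they have to be found in the camera images.
- press: steel bench clamp like big locking scissors lying level, bolted to the counter on a dark base plate 170 x 220 x 12 mm. Origin: at counter height under the scissor pivot. Scissor plane (mid-height of handles and jaws) 75 mm above the counter. Own -x: the handles' side; +x: the jaws' side; z up. The short fixed handle ends at (-100, -42) mm, the fixed jaw lies at y = +137 mm
- lever (a joint): angle of the moving half of the clamp about the vertical pivot, rad: 0 = fully open, grows as the handle swings towards the fixed handle (counter-clockwise from above, the handle end moving to the clamp's -y); stop at 0.74. A weak spring (0.8 to 3.3 N at the handle end) swings it open. Nine ratchet teeth catch it, the first at 0.17, then every 0.068 (10 mm of handle travel); each tooth adds a bump of about 2 to 3 N at the handle end while closing
- thumb_pad (a point): centre of the round thumb pad (flat disc, 36 mm diameter, 14 mm thick, upright axis) at the end of the long moving handle, 150 mm from the pivot; free space all round and 57 mm below it. In the clamp's frame it lies at (-150 cos a, 150 sin a) mm with a = 0.50 - lever. Push it from the side to close, or pinch it from above
- handle: springy moving handle (bar 12 x 10 mm), a sprung catch tooth on top; origin on the pivot, own -x along it to the thumb pad, which can be pressed down (sideways to the scissor plane) up to 11 mm with 1 to 6 N, 3 N more when the teeth are loaded. From 6.5 mm down the teeth are free; let up beyond lever 0.17 they catch again: keep it down as it swings open on its arc
- rack: fixed ratchet bar over the moving handle, 95 mm from the pivot, teeth on its underside, top 20 mm above the scissor plane (95 mm over the counter); its frame is the clamp's
- pad: sprung pressing pad (4 N per mm, 14 mm stroke) on the moving jaw, 55 mm from the pivot, that pushes on the cap with about 2.7 times the push at the thumb pad beyond spring and bumps. From tooth to tooth its force changes by 15 N. A steady push of 14 to 17 N at the thumb pad brings the cap home and leaves it held tight (over 8 N) by the last tooth passed
- cap (a joint): how far the steel end cap (50 mm disc) is pushed into the filler cylinder (aluminium, 50 x 105 mm, lying along the clamp's y in a black cradle between the jaws), m: starts at 0 to 0.002; 0.007 = home, hard stop. 10 N of friction, stays as left. How far along y the cylinder sits, and so the lever angle at home, varies unseen by up to 9 mm either way. 45 N from the pressing pad crushes it
- bowl: white bowl, 116 mm wide, 50 mm high, origin under its centre; leave it alone
- saucer: white plate, 150 mm wide, 18 mm high, origin under its centre; leave it alone
- steel_cup: steel cup, 68 mm wide, 70 mm high, origin under its centre; leave it alone

How it is judged:
On the way:
1. the cap is fully home and the ratchet alone keeps the clamp shut and the cap held tight (over 8 N), nothing touching the handle (value of joint cap above 0.0062 m and value of joint lever above 0.16 rad and contact force between pad and anything else above 8 N and contact force between handle and the fingers below 0.1 N and contact force between handle and the arm below 0.1 N), for 0.4 s.
At the end, for the whole second after the job is handed in: the clamp stands open (lever below 0.06 rad), the cap is home (pushed in more than 6.2 of 7 mm) and the dishes are at rest (value of joint lever below 0.06 rad and value of joint cap above 0.0062 m and linear speed of each of bowl, saucer, steel_cup below 0.02 m/s); the robot touches nothing.
It fails at once if the pressing pad pushes with more than 45 N (the cap is crushed) (contact force between pad and anything else above 45 N).
It fails at once if the ratchet teeth are forced (more than 60 N between handle and ratchet bar) (contact force between handle and rack above 60 N).
It fails at once if the bowl is moved by more than 20 mm (distance of bowl from where it was at the start of the episode above 0.02 m).
It fails at once if the saucer is moved by more than 20 mm (distance of saucer from where it was at the start of the episode above 0.02 m).
It fails at once if the steel cup is moved by more than 20 mm (distance of steel_cup from where it was at the start of the episode above 0.02 m).
It also fails if it takes over 70 s, if anything falls off the work surface, if the arm or the gripper's body presses on something with over 40 N, if the wrist force passes 120 N, or if a joint passes its speed limit or range.

## Working session

There is one attempt and no reset: what is moved stays moved. The work goes in short steps, Python scripts to look and compute and a shell command to move; the robot and the scene stay as the last step left them, time stands still between calls to the robot, and variables do not carry over. Pictures are saved under pics/ and viewed, about 8 in all and at most 12, crops included, and the job is handed in when it is done.

```bash
mkdir -p pics; python3 - <<'E'
from plant import *
import cv2,numpy as np
s=get_state();print(s)
for n in("scene","top"):
    c=read_camera(n);print(n,c["fov_y"],c["cx"],c["cy"],np.round(c["T"],3).tolist())
    cv2.imwrite(f"pics/{n}0.png",c["img"][:,:,::-1])
E
```

```text
{'time': 0.0, 'qpos': array([-1.42899693e+00,  2.87169821e-01,  1.57814812e+00, -1.11994408e-05,
        1.27860855e+00, -1.50034148e-01]), 'dq': array([-2.39904046e-04,  5.84008603e-04, -5.38777754e-05, -1.28512650e-03,
        1.66021284e-03,  8.29619054e-04]), 'joint_efforts': array([-4.44952266e-04, -4.05985737e+01, -2.92627108e+01, -7.47903823e-05,
        5.93386358e-03,  9.36200962e-06]), 'eef_pos': array([ 0.19411833, -0.64583609,  0.24096002]), 'tcp_rot': array([-0.56680338,  0.42256929, -0.4214018 ,  0.56796975]), 'contact_force': array([-0.2206468 , -0.23967978,  1.02115783]), 'wrist_torque': array([0.01536982, 0.00082767, 0.02279429]), 'opening': 1.001559036845382}
scene 44.68985285665897 254.45471135855962 182.25552278251675 [[0.607, 0.496, -0.621, 1.362], [0.794, -0.399, 0.458, -0.474], [-0.021, -0.771, -0.636, 0.847], [0.0, 0.0, 0.0, 1.0]]
top 44.83648177697437 258.0574175705979 195.93265699747474 [[-0.004, -0.995, 0.101, 0.533], [-1.0, 0.003, -0.003, 0.041], [0.003, -0.101, -0.995, 1.093], [0.0, 0.0, 0.0, 1.0]]
```

View pics/scene0.png

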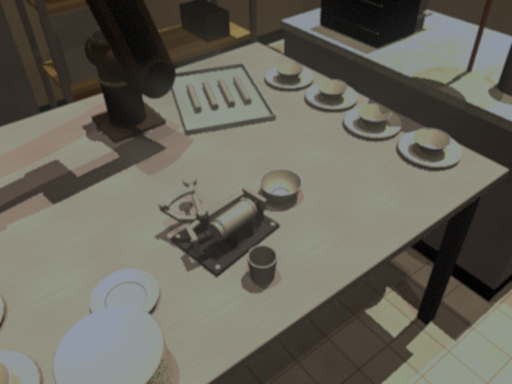

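View pics/top0.png

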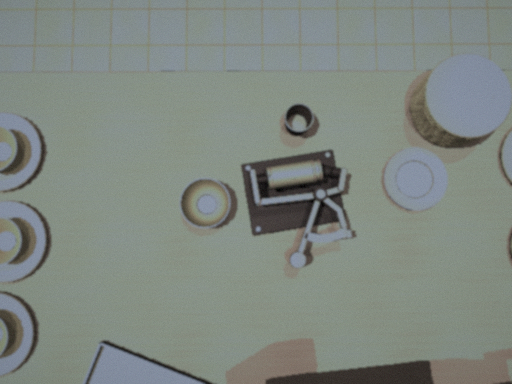

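The scene view shows the clamp near (225,230). In the top view the pivot is near (321,194), the thumb pad near (298,260), the bowl (206,203), the cup (298,120) and the saucer (415,179). Next I'll zoom in and cast rays.

```bash
cat > h.py <<'E'
import cv2,numpy as np
from plant import *
def ray(c,u,v):
    f=192/np.tan(np.radians(c["fov_y"]/2));T=np.array(c["T"])
    d=T[:3,:3]@np.array([(u-c["cx"])/f,(v-c["cy"])/f,1]);return T[:3,3],d/np.linalg.norm(d)
def onz(c,u,v,z):
    o,d=ray(c,u,v);return o+d*(z-o[2])/d[2]
def tri(c1,p1,c2,p2):
    o1,d1=ray(c1,*p1);o2,d2=ray(c2,*p2)
    t=np.linalg.lstsq(np.c_[d1,-d2],o2-o1,rcond=None)[0]
    a,b=o1+d1*t[0],o2+d2*t[1];return (a+b)/2,np.linalg.norm(a-b)
E
python3 - <<'E'
from h import *
t=read_camera("top")
for n,p,z in[("pivot",(321,194),.085),("pad",(298,260),.082),("fixedend",(351,233),.08),("bowl",(206,203),.05),("cup",(299,120),.07),("saucer",(415,179),.018),("base TL",(243,164),.012),("TR",(333,151),.012),("BR",(346,222),.012),("BL",(254,235),.012)]: print(n,onz(t,*p,z).round(3))
a=cv2.imread("pics/top0.png")[140:280,230:370];b=cv2.imread("pics/scene0.png")[165:285,150:290]
cv2.imwrite("pics/crop1.png",np.hstack([cv2.resize(a,(400,400),interpolation=2),cv2.resize(b,(400,400*120//140),interpolation=2).__class__(0) if 0 else cv2.copyMakeBorder(cv2.resize(b,(400,343),interpolation=2),0,57,0,0,0)]))
E
```

```text
pivot [ 0.638 -0.1    0.085]
pad [ 0.496 -0.048  0.082]
fixedend [ 0.553 -0.164  0.08 ]
bowl [0.623 0.154 0.05 ]
cup [ 0.807 -0.055  0.07 ]
saucer [ 0.68  -0.329  0.018]
base TL [0.717 0.072 0.012]
TR [ 0.748 -0.14   0.012]
BR [ 0.58  -0.167  0.012]
BL [0.551 0.047 0.012]
```

View pics/crop1.png

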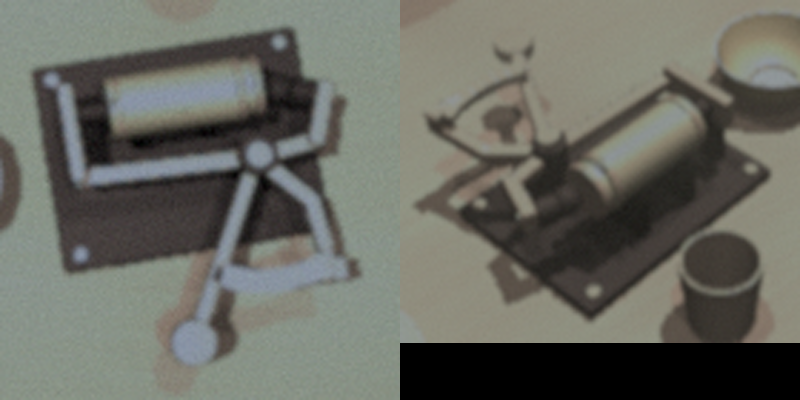

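The crop shows the pivot at top-view px (320.7,194.3), the thumb pad at (298.3,259.7) in the top view and about (190,182) in the scene view, and the pivot at about (202,214) in the scene view. I'll check heights from both views and work out the approach.

```bash
cat > goal.py <<'E'
from h import *
from scipy.spatial.transform import Rotation as R
# clamp pose
P=np.array([.638,-.100]);TH=.145
def pad(lev):
    a=.5-lev;q=150e-3*np.array([-np.cos(a),np.sin(a)]);c,s=np.cos(TH),np.sin(TH)
    return P+np.array([[c,-s],[s,c]])@q
def tang(lev): # closing direction, world
    r=pad(lev)-P;return np.array([-r[1],r[0]])/.15
def rel(lev,z,off=0,sgn=1):
    s=get_state();Rt=R.from_quat(s["tcp_rot"]);t=tang(lev)*sgn
    X=np.r_[t,0];Y=np.array([0,0,-1.]);G=R.from_matrix(np.c_[X,Y,np.cross(X,Y)])
    g=np.r_[pad(lev)+off*tang(lev),z]
    return s,(Rt.inv().apply(g-s["eef_pos"])*1e3).round(1),(Rt.inv()*G).as_rotvec().round(3),Rt.as_matrix().round(3)
E
python3 - <<'E'
from goal import *
t=read_camera("top");c=read_camera("scene")
print(tri(t,(298.3,259.7),c,(190,182)),tri(t,(320.7,194.3),c,(202,214)),tri(t,(351,233.5),c,(164,207)))
print(pad(0),tang(0))
for sg in(1,-1):
    for r in rel(0,.12,0,sg)[1:]:print(r)
E
```

```text
(array([ 0.49697832, -0.04839434,  0.07128748]), np.float64(0.0035012969998335255)) (array([ 0.63775643, -0.09779117,  0.08913977]), np.float64(0.0020745133459245555)) (array([ 0.55463647, -0.1585274 ,  0.08708377]), np.float64(0.009811509993811524))
[ 0.49735303 -0.04786145] [-0.34759037 -0.93764649]
[-485.7  122.3  462.5]
[ 0.     0.647 -0.001]
[[ 0.288 -0.     0.958]
 [-0.958  0.001  0.288]
 [-0.001 -1.     0.   ]]
[-485.7  122.3  462.5]
[-1.000e-03 -2.495e+00 -0.000e+00]
[[ 0.288 -0.     0.958]
 [-0.958  0.001  0.288]
 [-0.001 -1.     0.   ]]
```

```bash
A='[{"x":-28,"z":26.6,"hand":-0.4},{"x":-28,"z":26.6,"hand":-0.4},{"x":-28,"z":26.6,"hand":-0.4},{"x":-28,"z":26.6,"hand":-0.4},{"x":-28,"z":26.6,"hand":-0.4}]'; true
python3 -m inch '[{"x":-28,"z":26.6,"hand":-0.4},{"x":-28,"z":26.6,"hand":-0.4},{"x":-28,"z":26.6,"hand":-0.4},{"x":-28,"z":26.6,"hand":-0.4},{"x":-28,"z":26.6,"hand":-0.4}]' 60
python3 -m inch '[{"x":-28,"z":26.6,"hand":-0.4},{"x":-28,"z":26.6,"hand":-0.4},{"x":-28,"z":26.6,"hand":-0.4},{"x":-28,"z":26.6,"hand":-0.4},{"x":-28,"z":26.6,"hand":-0.4}]'
python3 -m inch '[{"x":-28,"z":26.6,"hand":-0.4},{"x":-28,"z":26.6,"hand":-0.4},{"x":-28,"z":26.6,"hand":-0.4},{"x":-28,"z":26.6,"hand":-0.4},{"x":-28,"z":26.6,"hand":-0.4}]'
python3 -m inch '[{"ay":0.12,"hand":-0.4},{"ay":0.12,"hand":-0.4},{"ay":0.12,"hand":-0.4},{"ay":0.12,"hand":-0.4},{"ay":0.12,"hand":-0.4}]'
python3 -c "
from goal import *
s,d,r,_=rel(0,.12);print(s,d,r)"
```

```text
{'time': 0.25, 'qpos': array([-1.42899543e+00,  2.86766024e-01,  1.57736489e+00,  1.00567431e-05,
        1.27858907e+00, -1.50006929e-01]), 'dq': array([-0.00177259, -0.00185135, -0.00416757,  0.0003133 , -0.00022822,
        0.00058463]), 'joint_efforts': array([ 3.72961867e-04, -4.05580151e+01, -2.92408258e+01, -1.55109615e-04,
        3.82141530e-03,  5.75385755e-06]), 'eef_pos': array([ 0.19417162, -0.64616797,  0.24165349]), 'tcp_rot': array([-0.56709476,  0.42227306, -0.42171655,  0.56766553]), 'contact_force': array([-0.24771819, -0.51177161,  0.9516655 ]), 'wrist_torque': array([-0.0127702 ,  0.01930763, -0.00218042]), 'opening': 0.9973390049735233} [-485.7  122.3  462.5] [ 0.     0.647 -0.001]validation failed for argument at $[0]...
validation failed for argument at $[0]...
validation failed for argument at $[0]...
validation failed for argument at $[0]...
```

```bash

python3 -m inch '[{"ax":0,"ay":0,"az":0,"x":-28,"y":0,"z":26.6,"hand":-0.4},{"ax":0,"ay":0,"az":0,"x":-28,"y":0,"z":26.6,"hand":-0.4},{"ax":0,"ay":0,"az":0,"x":-28,"y":0,"z":26.6,"hand":-0.4},{"ax":0,"ay":0,"az":0,"x":-28,"y":0,"z":26.6,"hand":-0.4},{"ax":0,"ay":0,"az":0,"x":-28,"y":0,"z":26.6,"hand":-0.4}]' 60
```

```text
time: 0.67
eef_pos: [0.2817, -0.4724, 0.2421]
tcp_rot: [-0.567, 0.422, -0.422, 0.567]
contact_force: [0.8, -0.2, 1.2]
opening: 0.7
```

```bash

python3 -m inch '[{"ax":0,"ay":0,"az":0,"x":-28,"y":0,"z":26.6,"hand":-0.4},{"ax":0,"ay":0,"az":0,"x":-28,"y":0,"z":26.6,"hand":-0.4},{"ax":0,"ay":0,"az":0,"x":-28,"y":0,"z":26.6,"hand":-0.4},{"ax":0,"ay":0,"az":0,"x":-28,"y":0,"z":26.6,"hand":-0.4},{"ax":0,"ay":0,"az":0,"x":-28,"y":0,"z":26.6,"hand":-0.4}]'
python3 -m inch '[{"ax":0,"ay":0,"az":0,"x":-28,"y":0,"z":26.6,"hand":-0.4},{"ax":0,"ay":0,"az":0,"x":-28,"y":0,"z":26.6,"hand":-0.4},{"ax":0,"ay":0,"az":0,"x":-28,"y":0,"z":26.6,"hand":-0.4},{"ax":0,"ay":0,"az":0,"x":-28,"y":0,"z":26.6,"hand":-0.4},{"ax":0,"ay":0,"az":0,"x":-28,"y":0,"z":26.6,"hand":-0.4}]'
python3 -m inch '[{"ax":0,"ay":0.12,"az":0,"x":0,"y":0,"z":0,"hand":-0.4},{"ax":0,"ay":0.12,"az":0,"x":0,"y":0,"z":0,"hand":-0.4},{"ax":0,"ay":0.12,"az":0,"x":0,"y":0,"z":0,"hand":-0.4},{"ax":0,"ay":0.12,"az":0,"x":0,"y":0,"z":0,"hand":-0.4},{"ax":0,"ay":0.12,"az":0,"x":0,"y":0,"z":0,"hand":-0.4}]'
python3 -c "
from goal import *
s,d,r,_=rel(0,.12);print(s['qpos'],d,r)"
```

```text
time: 1.08
eef_pos: [0.3688, -0.3, 0.2424]
tcp_rot: [0.567, -0.422, 0.422, -0.567]
contact_force: [1.4, 0.2, -0.2]
opening: 0.698
time: 1.5
eef_pos: [0.4559, -0.1275, 0.2426]
tcp_rot: [-0.567, 0.422, -0.422, 0.567]
contact_force: [0.5, -0.3, 0.6]
opening: 0.695
time: 1.92
eef_pos: [0.4555, -0.1291, 0.2423]
tcp_rot: [-0.416, 0.572, -0.572, 0.416]
contact_force: [0.5, -0.6, 0.0]
opening: 0.701
[-4.90919133e-01 -1.71655190e-01  2.05601059e+00 -5.97225440e-06
  1.25725434e+00  1.39340551e+00] [-90.2 122.3  14.8] [0.    0.041 0.   ]
```

```bash

python3 -m inch '[{"ax":0,"ay":0.041,"az":0,"x":0,"y":0,"z":0,"hand":-0.4},{"ax":0,"ay":0,"az":0,"x":-30,"y":27,"z":5,"hand":-0.4},{"ax":0,"ay":0,"az":0,"x":-30,"y":28,"z":5,"hand":-0.4},{"ax":0,"ay":0,"az":0,"x":-30,"y":27,"z":5,"hand":-0.4},{"ax":0,"ay":0,"az":0,"x":0,"y":30,"z":0,"hand":-0.4}]'
python3 -c "
from goal import *
s,d,r,_=rel(0,.068);print(s['qpos'],d,r)
a=read_camera('top')['img'][140:310,230:370,::-1];b=read_camera('scene')['img'][125:265,120:260,::-1]
cv2.imwrite('pics/c2.png',np.hstack([cv2.resize(a,(400,486),interpolation=2),cv2.copyMakeBorder(cv2.resize(b,(400,400),interpolation=2),0,86,0,0,0)]))"
```

```text
time: 2.33
eef_pos: [0.5025, -0.0469, 0.1303]
tcp_rot: [0.405, -0.578, 0.579, -0.408]
contact_force: [0.9, 0.2, 0.9]
opening: 0.699
[-2.95179568e-01  3.32962846e-02  2.08265039e+00  1.99845623e-03
  1.02229791e+00  1.62056679e+00] [ 2.8 62.3 -4.7] [-0.003  0.009 -0.002]
```

View pics/c2.png

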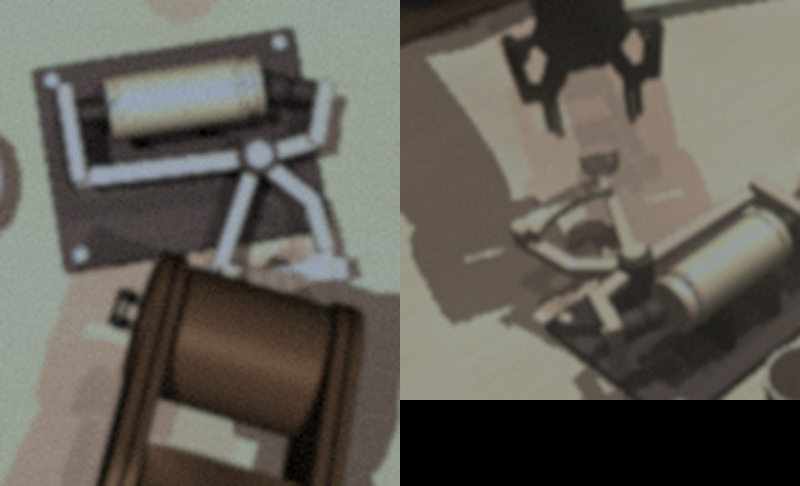

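The fingers straddle the thumb pad (scene crop (600,160)) with the fixed handle clear. Now I'll descend.

```bash

python3 -m inch '[{"ax":0,"ay":0,"az":0,"x":2.8,"y":2,"z":-4.7,"hand":-0.4},{"ax":0,"ay":0,"az":0,"x":0,"y":20,"z":0,"hand":-0.4},{"ax":0,"ay":0,"az":0,"x":0,"y":20,"z":0,"hand":-0.4},{"ax":0,"ay":0,"az":0,"x":0,"y":20,"z":0,"hand":-0.4},{"ax":0,"ay":0,"az":0,"x":0,"y":0,"z":0,"hand":-0.4}]' 100
python3 -m inch '[{"ax":0,"ay":0,"az":0,"x":4,"y":0,"z":0,"hand":-0.4},{"ax":0,"ay":0,"az":0,"x":4,"y":0,"z":0,"hand":-0.4},{"ax":0,"ay":0,"az":0,"x":0,"y":0,"z":0,"hand":-0.4}]' 
python3 -m inch '[{"ax":0,"ay":0,"az":0,"x":4,"y":0,"z":0,"hand":-0.4},{"ax":0,"ay":0,"az":0,"x":4,"y":0,"z":0,"hand":-0.4},{"ax":0,"ay":0,"az":0,"x":0,"y":0,"z":0,"hand":-0.4}]' 
python3 -c "
from goal import *
s,d,r,_=rel(0,.068);print(d,r)"
```

```text
time: 2.85
eef_pos: [0.4934, -0.0516, 0.0672]
tcp_rot: [-0.406, 0.58, -0.579, 0.404]
contact_force: [-1.7, 0.2, -0.7]
opening: 0.7
time: 3.1
eef_pos: [0.4936, -0.0599, 0.0707]
tcp_rot: [0.404, -0.578, 0.581, -0.406]
contact_force: [0.6, 0.3, -0.1]
opening: 0.699
time: 3.35
eef_pos: [0.4902, -0.0668, 0.0694]
tcp_rot: [0.405, -0.579, 0.58, -0.406]
contact_force: [-0.0, -0.1, 0.9]
opening: 0.702
[-20.3   1.4   0.2] [-0.002  0.005 -0.   ]
```

```bash

python3 -m inch '[{"ax":0,"ay":-0.027,"az":0,"x":4,"y":0,"z":0,"hand":-0.4},{"ax":0,"ay":-0.027,"az":0,"x":4,"y":0,"z":0,"hand":-0.4},{"ax":0,"ay":0,"az":0,"x":0,"y":0,"z":0,"hand":-0.4}]' 
python3 -m inch '[{"ax":0,"ay":-0.027,"az":0,"x":4,"y":0,"z":0,"hand":-0.4},{"ax":0,"ay":-0.027,"az":0,"x":4,"y":0,"z":0,"hand":-0.4},{"ax":0,"ay":0,"az":0,"x":0,"y":0,"z":0,"hand":-0.4}]' 
python3 -c "
from goal import *
s,d,r,_=rel(0,.068);print(s['contact_force'],d,r)
a=read_camera('top')['img'][140:310,230:370,::-1];b=read_camera('scene')['img'][125:265,120:260,::-1]
cv2.imwrite('pics/c3.png',np.hstack([cv2.resize(a,(400,486),interpolation=2),cv2.copyMakeBorder(cv2.resize(b,(400,400),interpolation=2),0,86,0,0,0)]))"
```

```text
time: 3.6
eef_pos: [0.4884, -0.0737, 0.0691]
tcp_rot: [0.419, -0.568, 0.569, -0.422]
contact_force: [3.1, 2.6, 0.2]
opening: 0.698
time: 3.85
eef_pos: [0.4866, -0.0812, 0.0692]
tcp_rot: [0.434, -0.556, 0.558, -0.438]
contact_force: [5.1, 3.0, -0.6]
opening: 0.703
[ 5.14262912  2.994808   -0.59060447] [-34.9   1.3   2.4] [-0.005  0.113 -0.002]
```

View pics/c3.png

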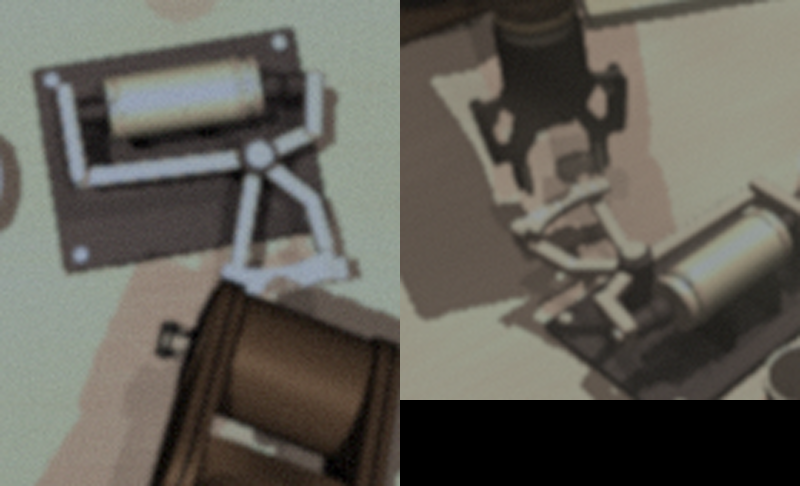

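The handle is swinging: its bar in the top view turned from about (220,265) to (240,270), and the finger is on the pad's +y side. There is a slight radial drag, so I'll correct with z while continuing in small steps.

```bash
cat > st.py <<'E'
from goal import *
s=get_state();Rt=R.from_quat(s["tcp_rot"]);p=s["eef_pos"][:2]-P
a=TH-0+np.arctan2(p[1],-p[0]);aa=np.arctan2(p[1],-p[0])
# world angle of -p measured like a: p=150(-cos(b),sin(b)), b=a-TH
print("t",round(s["time"],2),"F tool",Rt.inv().apply(s["contact_force"]).round(1),"r",(np.hypot(*p)*1e3).round(1),"tcp lever",round(.5-TH-aa,3),"z",s["eef_pos"][2].round(4),"err rot",rel(.5-TH-aa,.068)[2],"open",round(s["opening"],3))
E
python3 st.py
python3 -m inch '[{"ax":0,"ay":-0.04,"az":0,"x":3,"y":0,"z":1.5,"hand":-0.4},{"ax":0,"ay":-0.03,"az":0,"x":3,"y":0,"z":1,"hand":-0.4},{"ax":0,"ay":0,"az":0,"x":0,"y":0,"z":0,"hand":-0.4}]' >/dev/null; python3 st.py
python3 -m inch '[{"ax":0,"ay":-0.03,"az":0,"x":2,"y":0,"z":0,"hand":-0.4},{"ax":0,"ay":-0.03,"az":0,"x":2,"y":0,"z":0,"hand":-0.4},{"ax":0,"ay":0,"az":0,"x":0,"y":0,"z":0,"hand":-0.4}]' >/dev/null; python3 st.py
python3 -m inch '[{"ax":0,"ay":-0.03,"az":0,"x":2,"y":0,"z":0,"hand":-0.4},{"ax":0,"ay":-0.03,"az":0,"x":2,"y":0,"z":0,"hand":-0.4},{"ax":0,"ay":0,"az":0,"x":0,"y":0,"z":0,"hand":-0.4}]' >/dev/null; python3 st.py
```

```text
t 3.95 F tool [-4.7  0.5  3.8] r 152.7 tcp lever 0.231 z 0.0692 err rot [-0.005 -0.119 -0.001] open 0.699
t 4.2 F tool [-6.7 -0.9  2.5] r 151.6 tcp lever 0.266 z 0.0689 err rot [-0.003 -0.084 -0.004] open 0.699
t 4.45 F tool [-4.8  0.3  4.6] r 151.2 tcp lever 0.296 z 0.0692 err rot [-0.005 -0.053 -0.002] open 0.697
t 4.7 F tool [-5.4  0.   5.5] r 151.2 tcp lever 0.32 z 0.0692 err rot [-0.006 -0.018 -0.003] open 0.701
```

```bash

python3 -m inch '[{"ax":0,"ay":-0.013,"az":0,"x":2,"y":0,"z":2,"hand":-0.4},{"ax":0,"ay":-0.013,"az":0,"x":2,"y":0,"z":2,"hand":-0.4},{"ax":0,"ay":0,"az":0,"x":0,"y":0,"z":0,"hand":-0.4}]' >/dev/null; python3 st.py
python3 -m inch '[{"ax":0,"ay":-0.013,"az":0,"x":2,"y":0,"z":1,"hand":-0.4},{"ax":0,"ay":-0.013,"az":0,"x":2,"y":0,"z":1,"hand":-0.4},{"ax":0,"ay":0,"az":0,"x":0,"y":0,"z":0,"hand":-0.4}]' >/dev/null; python3 st.py
python3 -m inch '[{"ax":0,"ay":-0.013,"az":0,"x":2,"y":0,"z":0,"hand":-0.4},{"ax":0,"ay":-0.013,"az":0,"x":2,"y":0,"z":0,"hand":-0.4},{"ax":0,"ay":0,"az":0,"x":0,"y":0,"z":0,"hand":-0.4}]' >/dev/null; python3 st.py
```

```text
t 4.95 F tool [-8.3 -0.7 -0.4] r 150.8 tcp lever 0.338 z 0.0675 err rot [ 0.004 -0.008 -0.006] open 0.701
t 5.2 F tool [-8.4 -0.9 -3.3] r 150.5 tcp lever 0.361 z 0.0666 err rot [ 0.009 -0.005 -0.007] open 0.695
t 5.45 F tool [-10.4  -3.   -3.7] r 150.4 tcp lever 0.384 z 0.0667 err rot [ 0.008 -0.003 -0.009] open 0.701
```

```bash

python3 -m inch '[{"ax":0,"ay":-0.013,"az":0,"x":2,"y":-0.5,"z":-1.5,"hand":-0.4},{"ax":0,"ay":0,"az":0,"x":0,"y":0,"z":0,"hand":-0.4},{"ax":0,"ay":0,"az":0,"x":0,"y":0,"z":0,"hand":-0.4}]' >/dev/null; python3 st.py
python3 -m inch '[{"ax":0,"ay":-0.013,"az":0,"x":2,"y":0,"z":-0.5,"hand":-0.4},{"ax":0,"ay":0,"az":0,"x":0,"y":0,"z":0,"hand":-0.4},{"ax":0,"ay":0,"az":0,"x":0,"y":0,"z":0,"hand":-0.4}]' >/dev/null; python3 st.py
```

```text
t 5.7 F tool [-10.9  -1.3   0.7] r 150.5 tcp lever 0.397 z 0.0678 err rot [ 0.004 -0.004 -0.008] open 0.7
t 5.95 F tool [-12.9  -0.7   2.5] r 150.5 tcp lever 0.408 z 0.0679 err rot [ 0.002 -0.003 -0.009] open 0.699
```

```bash

python3 -m inch '[{"ax":0,"ay":-0.01,"az":0,"x":1.5,"y":0,"z":0.5,"hand":-0.4},{"ax":0,"ay":0,"az":0,"x":0,"y":0,"z":0,"hand":-0.4},{"ax":0,"ay":0,"az":0,"x":0,"y":0,"z":0,"hand":-0.4}]' >/dev/null; python3 st.py
python3 -m inch '[{"ax":0,"ay":0,"az":0,"x":0,"y":0,"z":0,"hand":-0.4},{"ax":0,"ay":0,"az":0,"x":0,"y":0,"z":0,"hand":-0.4}]' >/dev/null; python3 st.py
```

```text
t 6.2 F tool [-13.6  -0.4   2.7] r 150.3 tcp lever 0.414 z 0.0676 err rot [ 0.003  0.001 -0.01 ] open 0.701
t 6.37 F tool [-13.6  -1.    2.5] r 150.4 tcp lever 0.414 z 0.0676 err rot [ 0.003  0.001 -0.01 ] open 0.701
```

```bash

python3 -m inch '[{"ax":0,"ay":-0.01,"az":0,"x":1.5,"y":0,"z":1,"hand":-0.4},{"ax":0,"ay":0,"az":0,"x":0,"y":0,"z":0,"hand":-0.4},{"ax":0,"ay":0,"az":0,"x":0,"y":0,"z":0,"hand":-0.4}]' >/dev/null; python3 st.py
python3 -m inch '[{"ax":0,"ay":0,"az":0,"x":0,"y":0,"z":0,"hand":-0.4},{"ax":0,"ay":0,"az":0,"x":0,"y":0,"z":0,"hand":-0.4}]' >/dev/null; python3 st.py
```

```text
t 6.62 F tool [-12.2  -0.1   1.2] r 150.3 tcp lever 0.424 z 0.0672 err rot [ 0.006  0.002 -0.01 ] open 0.704
t 6.78 F tool [-13.9  -0.1  -0.1] r 150.3 tcp lever 0.425 z 0.0672 err rot [ 0.005  0.001 -0.01 ] open 0.703
```

```bash

python3 -m inch '[{"ax":0,"ay":-0.01,"az":0,"x":1.5,"y":0,"z":0,"hand":-0.4},{"ax":0,"ay":0,"az":0,"x":0,"y":0,"z":0,"hand":-0.4},{"ax":0,"ay":0,"az":0,"x":0,"y":0,"z":0,"hand":-0.4}]' >/dev/null; python3 st.py
python3 -m inch '[{"ax":0,"ay":0,"az":0,"x":0,"y":0,"z":0,"hand":-0.4},{"ax":0,"ay":0,"az":0,"x":0,"y":0,"z":0,"hand":-0.4}]' >/dev/null; python3 st.py
```

```text
t 7.03 F tool [-14.    0.    1.1] r 150.2 tcp lever 0.433 z 0.0672 err rot [ 0.005  0.003 -0.011] open 0.699
t 7.2 F tool [-13.4  -1.5   1.1] r 150.2 tcp lever 0.433 z 0.0672 err rot [ 0.005  0.003 -0.011] open 0.697
```

```bash

python3 -m inch '[{"ax":0,"ay":-0.01,"az":0,"x":1.5,"y":0,"z":0.4,"hand":-0.4},{"ax":0,"ay":0,"az":0,"x":0,"y":0,"z":0,"hand":-0.4},{"ax":0,"ay":0,"az":0,"x":0,"y":0,"z":0,"hand":-0.4}]' >/dev/null; python3 st.py
python3 -m inch '[{"ax":0,"ay":0,"az":0,"x":0,"y":0,"z":0,"hand":-0.4},{"ax":0,"ay":0,"az":0,"x":0,"y":0,"z":0,"hand":-0.4}]' >/dev/null; python3 st.py
```

```text
t 7.45 F tool [-15.   -0.3  -0.9] r 150.1 tcp lever 0.44 z 0.067 err rot [ 0.006  0.005 -0.012] open 0.7
t 7.62 F tool [-14.8  -1.    0.6] r 150.1 tcp lever 0.441 z 0.067 err rot [ 0.006  0.005 -0.012] open 0.701
```

```bash

python3 -m inch '[{"ax":0,"ay":-0.01,"az":0,"x":1,"y":0,"z":0,"hand":-0.4},{"ax":0,"ay":0,"az":0,"x":0,"y":0,"z":0,"hand":-0.4},{"ax":0,"ay":0,"az":0,"x":0,"y":0,"z":0,"hand":-0.4},{"ax":0,"ay":0,"az":0,"x":0,"y":0,"z":0,"hand":-0.4}]' >/dev/null; python3 st.py
python3 -m inch '[{"ax":0,"ay":0,"az":0,"x":-2,"y":0,"z":0,"hand":-0.4},{"ax":0,"ay":0,"az":0,"x":0,"y":0,"z":0,"hand":-0.4}]' >/dev/null; python3 st.py
python3 -m inch '[{"ax":0,"ay":0,"az":0,"x":-2,"y":0,"z":0,"hand":-0.4},{"ax":0,"ay":0,"az":0,"x":0,"y":0,"z":0,"hand":-0.4}]' >/dev/null; python3 st.py
python3 -m inch '[{"ax":0,"ay":0,"az":0,"x":-2,"y":0,"z":0,"hand":-0.4},{"ax":0,"ay":0,"az":0,"x":0,"y":0,"z":0,"hand":-0.4}]' >/dev/null; python3 st.py
python3 -m inch '[{"ax":0,"ay":0,"az":0,"x":-2,"y":0,"z":0,"hand":-0.4},{"ax":0,"ay":0,"az":0,"x":0,"y":0,"z":0,"hand":-0.4}]' >/dev/null; python3 st.py
```

```text
t 7.95 F tool [-15.3  -1.4   0.4] r 150.0 tcp lever 0.447 z 0.0672 err rot [ 0.006  0.008 -0.012] open 0.701
t 8.12 F tool [-11.   -1.3  -1.2] r 149.8 tcp lever 0.442 z 0.0675 err rot [ 0.005  0.015 -0.008] open 0.705
t 8.28 F tool [-7.4 -1.5 -1.7] r 149.6 tcp lever 0.438 z 0.0679 err rot [ 0.005  0.02  -0.005] open 0.707
t 8.45 F tool [-2.9  0.5 -0.7] r 149.1 tcp lever 0.434 z 0.0683 err rot [ 0.003  0.025 -0.002] open 0.701
t 8.62 F tool [-1.5  0.8 -0.8] r 147.8 tcp lever 0.43 z 0.069 err rot [-0.001  0.028  0.001] open 0.698
```

Force dropped out within about 2 mm of handle travel, so the tooth caught close behind. I'll clear fully, wait, and check.

```bash

python3 -m inch '[{"ax":0,"ay":0,"az":0,"x":-5,"y":0,"z":1.5,"hand":-0.5},{"ax":0,"ay":0,"az":0,"x":-5,"y":0,"z":0,"hand":-0.5},{"ax":0,"ay":0,"az":0,"x":0,"y":0,"z":0,"hand":-0.5},{"ax":0,"ay":0,"az":0,"x":0,"y":0,"z":0,"hand":-0.5},{"ax":0,"ay":0,"az":0,"x":0,"y":0,"z":0,"hand":-0.5}]' >/dev/null; python3 st.py
python3 -m inch '[{"ax":0,"ay":0,"az":0,"x":0,"y":0,"z":0,"hand":-0.5},{"ax":0,"ay":0,"az":0,"x":0,"y":0,"z":0,"hand":-0.5},{"ax":0,"ay":0,"az":0,"x":0,"y":0,"z":0,"hand":-0.5},{"ax":0,"ay":0,"az":0,"x":0,"y":0,"z":0,"hand":-0.5},{"ax":0,"ay":0,"az":0,"x":0,"y":0,"z":0,"hand":-0.5}]' >/dev/null; python3 st.py
python3 -c "
from goal import *
a=read_camera('top')['img'][140:310,230:370,::-1];b=read_camera('scene')['img'][125:265,120:260,::-1]
cv2.imwrite('pics/c4.png',np.hstack([cv2.resize(a,(400,486),interpolation=2),cv2.copyMakeBorder(cv2.resize(b,(400,400),interpolation=2),0,86,0,0,0)]))"
```

```text
t 9.03 F tool [ 0.1  0.3 -0.1] r 147.1 tcp lever 0.36 z 0.0689 err rot [-0.     0.098  0.   ] open 0.747
t 9.45 F tool [ 0.5 -0.2  0.1] r 147.2 tcp lever 0.36 z 0.0688 err rot [-0.     0.097  0.   ] open 0.751
```

View pics/c4.png

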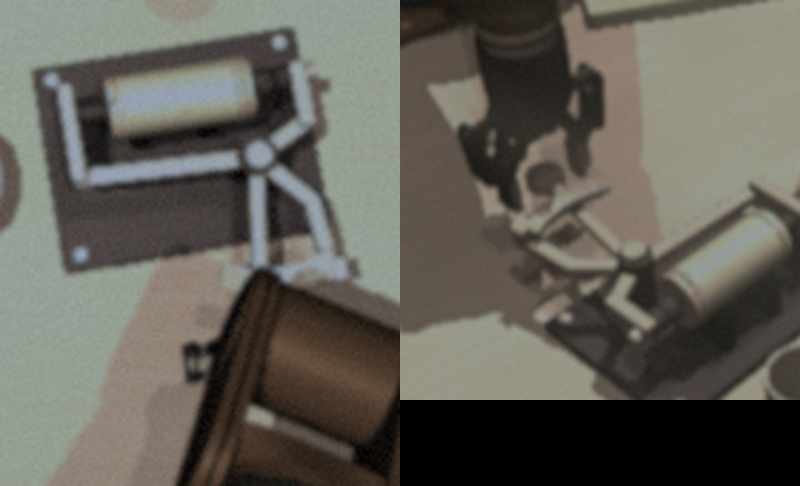

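The top view shows the cylinder's right end has moved in, from about 265 to 255 crop px (about 7 mm, so home). The handle is latched at lever of about 0.36 with nothing touching (force about 0). Now pinch gently.

```bash

python3 -m inch '[{"ax":0,"ay":0,"az":0,"x":0,"y":3,"z":-2,"hand":0},{"ax":0,"ay":0,"az":0,"x":0,"y":0,"z":0,"hand":0},{"ax":0,"ay":0,"az":0,"x":0,"y":0,"z":0,"hand":0.1},{"ax":0,"ay":0,"az":0,"x":0,"y":0,"z":0,"hand":0.1},{"ax":0,"ay":0,"az":0,"x":0,"y":0,"z":0,"hand":0.1}]' 40 >/dev/null; python3 st.py
```

```text
t 9.97 F tool [-1.7  1.5 -0. ] r 149.7 tcp lever 0.359 z 0.0655 err rot [ 0.001  0.099 -0.001] open 0.447
```

```bash

python3 -m inch '[{"ax":0,"ay":0,"az":0,"x":0,"y":0,"z":0,"hand":0.2},{"ax":0,"ay":0,"az":0,"x":0,"y":0,"z":0,"hand":0.3},{"ax":0,"ay":0,"az":0,"x":0,"y":0,"z":0,"hand":0.4},{"ax":0,"ay":0,"az":0,"x":0,"y":0,"z":0,"hand":1}]' 40 >/dev/null; python3 st.py
```

```text
t 10.3 F tool [-5.3 -1.  -2.3] r 149.8 tcp lever 0.355 z 0.0655 err rot [ 0.002  0.102 -0.002] open 0.408
```

Pinched (34.7 mm). Now press down in small steps.

```bash

python3 -m inch '[{"ax":0,"ay":0,"az":0,"x":-1,"y":2,"z":0,"hand":1},{"ax":0,"ay":0,"az":0,"x":0,"y":2,"z":0,"hand":1},{"ax":0,"ay":0,"az":0,"x":0,"y":0,"z":0,"hand":1}]' >/dev/null; python3 st.py
python3 -m inch '[{"ax":0,"ay":0,"az":0,"x":0,"y":2,"z":0,"hand":1},{"ax":0,"ay":0,"az":0,"x":0,"y":0,"z":0,"hand":1},{"ax":0,"ay":0,"az":0,"x":0,"y":0,"z":0,"hand":1}]' >/dev/null; python3 st.py
python3 -m inch '[{"ax":0,"ay":0,"az":0,"x":0,"y":2,"z":0,"hand":1},{"ax":0,"ay":0,"az":0,"x":0,"y":0,"z":0,"hand":1},{"ax":0,"ay":0,"az":0,"x":0,"y":0,"z":0,"hand":1}]' >/dev/null; python3 st.py
```

```text
t 10.55 F tool [-3.8 -3.6 -4. ] r 149.7 tcp lever 0.353 z 0.062 err rot [ 0.001  0.104 -0.001] open 0.404
t 10.8 F tool [-10.3  -4.1  -2.9] r 149.7 tcp lever 0.343 z 0.0598 err rot [ 0.001  0.111 -0.004] open 0.406
t 11.05 F tool [-9.8 -5.1 -2.4] r 149.6 tcp lever 0.343 z 0.0579 err rot [ 0.001  0.112 -0.004] open 0.402
```

```bash

python3 -m inch '[{"ax":0,"ay":0.03,"az":0,"x":0,"y":1.5,"z":0,"hand":1},{"ax":0,"ay":0.06,"az":0,"x":-3,"y":0,"z":0.3,"hand":1},{"ax":0,"ay":0.06,"az":0,"x":-3,"y":0,"z":0.1,"hand":1},{"ax":0,"ay":0.02,"az":0,"x":-3,"y":0,"z":0,"hand":1},{"ax":0,"ay":0.02,"az":0,"x":-3,"y":0,"z":0,"hand":1}]' >/dev/null; python3 st.py
python3 -m inch '[{"ax":0,"ay":0.02,"az":0,"x":-3,"y":0,"z":0,"hand":1},{"ax":0,"ay":0.02,"az":0,"x":-3,"y":0,"z":0,"hand":1},{"ax":0,"ay":0.02,"az":0,"x":-3,"y":0,"z":0,"hand":1}]' >/dev/null; python3 st.py
```

```text
t 11.47 F tool [-9.1 -4.9 -3.9] r 150.3 tcp lever 0.26 z 0.0562 err rot [ 0.003  0.008 -0.003] open 0.405
t 11.72 F tool [-5.5 -4.5 -5.8] r 150.5 tcp lever 0.205 z 0.0562 err rot [ 0.003  0.005 -0.002] open 0.409
```

```bash

python3 -m inch '[{"ax":0,"ay":0.02,"az":0,"x":-3,"y":0,"z":-1,"hand":1},{"ax":0,"ay":0.02,"az":0,"x":-3,"y":0,"z":-1,"hand":1},{"ax":0,"ay":0.02,"az":0,"x":-3,"y":0,"z":0,"hand":1},{"ax":0,"ay":0.02,"az":0,"x":-3,"y":0,"z":0,"hand":1}]' >/dev/null; python3 st.py
python3 -m inch '[{"ax":0,"ay":0.02,"az":0,"x":-3,"y":0,"z":0,"hand":1},{"ax":0,"ay":0.02,"az":0,"x":-3,"y":0,"z":0,"hand":1},{"ax":0,"ay":0.02,"az":0,"x":-3,"y":0,"z":0,"hand":1},{"ax":0,"ay":0.02,"az":0,"x":-3,"y":0,"z":0,"hand":1}]' >/dev/null; python3 st.py
```

```text
t 12.05 F tool [-5.5 -5.1 -2.9] r 150.7 tcp lever 0.129 z 0.0572 err rot [-0.002  0.002 -0.001] open 0.403
t 12.38 F tool [-5.7 -4.2 -3.8] r 150.9 tcp lever 0.049 z 0.0571 err rot [-0.001  0.001 -0.001] open 0.404
```

```bash

python3 -m inch '[{"ax":0,"ay":0.02,"az":0,"x":-3,"y":0,"z":0,"hand":1},{"ax":0,"ay":0.02,"az":0,"x":-3,"y":0,"z":0,"hand":1},{"ax":0,"ay":0,"az":0,"x":0,"y":0,"z":0,"hand":1}]' >/dev/null; python3 st.py
python3 -m inch '[{"ax":0,"ay":0.01,"az":0,"x":-2,"y":0,"z":0,"hand":1},{"ax":0,"ay":0,"az":0,"x":0,"y":0,"z":0,"hand":1}]' >/dev/null; python3 st.py
```

```text
t 12.63 F tool [-4.5 -4.1 -3.7] r 150.9 tcp lever 0.008 z 0.0571 err rot [-0.001  0.002 -0.001] open 0.408
t 12.8 F tool [-2.  -4.2 -4.1] r 151.0 tcp lever 0.0 z 0.057 err rot [-0.001  0.001  0.001] open 0.406
```

The handle is at lever 0. I'll let it up, release, and lift away.

```bash

python3 -m inch '[{"ax":0,"ay":0,"az":0,"x":0,"y":-4,"z":0,"hand":1},{"ax":0,"ay":0,"az":0,"x":0,"y":-4,"z":0,"hand":1},{"ax":0,"ay":0,"az":0,"x":0,"y":0,"z":0,"hand":-0.1},{"ax":0,"ay":0,"az":0,"x":0,"y":0,"z":0,"hand":-0.4},{"ax":0,"ay":0,"az":0,"x":0,"y":0,"z":0,"hand":-0.4}]' >/dev/null; python3 st.py
python3 -m inch '[{"ax":0,"ay":0,"az":0,"x":0,"y":0,"z":0,"hand":-0.5},{"ax":0,"ay":0,"az":0,"x":0,"y":-10,"z":0,"hand":-0.5},{"ax":0,"ay":0,"az":0,"x":0,"y":-20,"z":0,"hand":-0.5},{"ax":0,"ay":0,"az":0,"x":0,"y":-30,"z":0,"hand":-0.5},{"ax":0,"ay":0,"az":0,"x":0,"y":-30,"z":0,"hand":-0.5}]' >/dev/null; python3 st.py
python3 -m inch '[{"ax":0,"ay":0,"az":0,"x":30,"y":-10,"z":0,"hand":-0.5},{"ax":0,"ay":0,"az":0,"x":35,"y":0,"z":0,"hand":-0.5},{"ax":0,"ay":0,"az":0,"x":35,"y":0,"z":0,"hand":-0.5},{"ax":0,"ay":0,"az":0,"x":35,"y":0,"z":0,"hand":-0.5},{"ax":0,"ay":0,"az":0,"x":30,"y":0,"z":0,"hand":-0.5}]' >/dev/null; python3 st.py
python3 -c "
from goal import *
A=read_camera('top');a=A['img'][100:280,170:440,::-1]
cv2.imwrite('pics/c5.png',cv2.resize(a,(795,530),interpolation=2))"
```

```text
t 13.22 F tool [-0.5  0.5 -0.1] r 150.9 tcp lever 0.006 z 0.0644 err rot [-0.002 -0.009  0.   ] open 0.693
t 13.63 F tool [ 0.7 -0.5  0.8] r 152.2 tcp lever 0.004 z 0.155 err rot [ 0.002 -0.006  0.   ] open 0.751
t 14.05 F tool [-0.1  0.2  0.1] r 226.0 tcp lever 0.834 z 0.1654 err rot [-0.001 -0.837  0.002] open 0.751
```

View pics/c5.png

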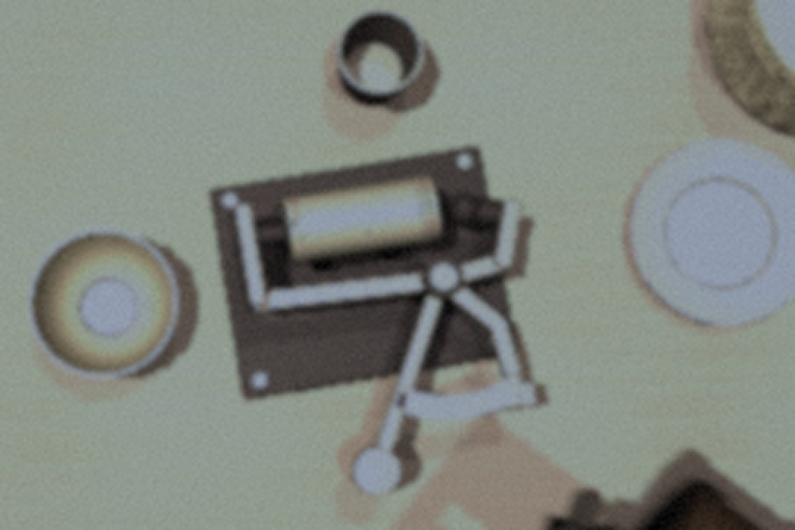

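The thumb pad is back at top px (298,260), the same as the start, so the clamp is fully open. The cap is flush in the cylinder at crop x≈440, the dishes are where they were, and the arm is clear.

```bash
python3 -c "
from plant import *
print(sign_off())"
```

```text
the job is handed in; nothing more can be done
None
```

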